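# Turn a controller board to the curing lamp and hold its sprung cover at the pointer

### The arm

A 6-joint arm with a two-finger parallel gripper is mounted at the origin on the work surface. World frame = base frame: x ahead of the robot, y to its left, z up, the work surface at z = 0. Lengths are in m, angles in degrees, forces in N, time in s.
With the tool pointing down it reaches from about 0.4 to 0.825 m from the base axis. Payload 7 kg.
Tool frame: the origin (TCP) lies at the very end of the fingers, on their centre line; the grasp point (between the pads) lies 19 mm behind it (r.grasp_offset is the z of the grasp point in the tool frame, in m); z points along the fingers, y is the direction in which the jaws open and shut (so a half turn about z gives the same grasp; the last joint's range is limited). The gripper opens to 88 mm and grips with 3 to 60 N. Pads are 19 mm wide; open, the fingers measure 130 mm over their backs; the gripper's body (78 mm by 193 mm) begins 47 mm behind the grasp point.
Start: joints at [-55.285, 20.546, 0.682, 0, -70.136, -16.507], TCP at [0.211, -0.641, 0.227] pointing down, gripper open.
Joint ranges: [-176.03, 176.03], [-82.01, 121.73], [-58.28, 71.71], [-173.87, 95.51], [-174.79, -0.11], [-173.66, 173.66]. Speed limits (degrees/s): [136.94, 136.94, 172.46, 180, 180, 180].

### API

Orientations are given as [roll, pitch, yaw] about the fixed x, y, z axes, in that order (R = Rz(yaw) Ry(pitch) Rx(roll)).
In Python, from plant import r, capture, calibration, order gives the robot as it stands.
- The arm moves only by the tool servo_tool, never from a script. Its arguments are lists of equal length, an entry for each row: "grip": the closure, from -1 (fully open) to 1 (shut), so that 0 is half open; "translation": the shift along the tool's x, y, z in m, a list of three; "turn": the turn about the tool's z in rad. A call has 1 to 10 rows; each row is the pose to reach, as a shift and turn from the pose commanded when the call began, along the tool's axes at that moment; what a row does not reach only later rows make up. A row lasts 1/12 s, in which the tool goes at most 41.7 mm and 7.16 degrees, less where a joint would pass 70% of its speed; a pose out of reach is approached as far as the arm can. A call with a gripper value outside its range is refused whole. The fingers move at their own pace and stop on an object; "newtons" is the grip in N (left out, the last holds). Time passes only in rows, so rows that repeat a pose let the fingers close. It gives the time, the measured TCP pose, the force and the opening at its end, in the units of the state.
- r.get_state(): the state, without advancing time (a new reading comes with each control period).
- capture(name): name is "scene" or "top" or "wrist"; returns (picture, depth): 400x640x3 uint8, blue, green, red; 400x640 float32, m along the optical axis (not along the pixel's ray), 0 where there is no reading.
- calibration(name): a dict with "fx", "fy", "cx", "cy" (pixels), "dist_coeffs" ([k1, k2, p1, p2, k3] as OpenCV has them; the pictures are not rectified), "view" (4x4, takes a point from world to camera coordinates). Camera axes: x right, y up, looking along -z (the intrinsics and any distortion apply to the point x, -y, -z); pixel columns grow to the right and rows downward; lengths in m; the calibration is good to about 2 mm. A picture is of the moment at which its call begins: read the wrist's pose just before it. calibration takes no time and is no camera call; for the wrist camera it gives the pose at the moment of the call.
- order.close_job(): hands the job in, once; it reports no verdict.
The state is a dict: "time_s": time; "joints": joint angles; "qd": joint speeds; "joint_torque": joint torques, N m; "tcp_pos": TCP position; "eef_rot": TCP orientation; "contact_force": force on the tool from outside, world axes, zero at the start; "moment": the same for the moment, N m; "gripper_width": finger opening in m.
Only numpy, scipy, OpenCV 4.12 (cv2) and the standard library are available. Lean on these libraries where they do the work, as an engineer would, in place of code of your own. Each camera call takes 0.05 s, during which the arm holds its last target.

### The job

The controller board stands in its slotted rest with its bare back to the curing lamp: lift it out, turn it round so that the side with the components faces the lamp, stand it back in the slot fully down and let go of it. Then raise the lamp's sprung cover (it has a bar handle) until it lies at the same angle as the pointer arm beside it, and finish while still holding it there, because it snaps shut if let go. Leave the pointer and the other things on the bench where they are.

Things in the scene. Friction and masses are not known exactly. Their poses are not given: they have to be found in the camera images.
- lamp: Fixed grey bench curing lamp, a box 160 deep (its x) x 200 wide (its y) x 85 mm high, open at the front (its -x side, towards the rest) with white tubes inside; origin at the centre of its underside, x towards its rear, z up. It stands to the robot's left with its front towards the robot's right; position and yaw vary.
- lamp_hinge (a point): Point on the cover's hinge axis, at the middle of the lamp's rear top edge (80 mm behind the lamp's origin along its x, 86 mm up). The hinge axis is the lamp's y.
- cover_angle (a joint): Angle of the cover: 0 = shut (level), grows as its front edge rises, up to 1.4 rad. Sprung shut: lifting takes about 4 N at the handle when shut and 6.5 N at 0.85 rad, pushing square to the line from the hinge (more straight up); let go, it snaps shut.
- handle (a point): Bar handle on the cover near its front edge: a steel rod 12 mm thick, 100 mm long along the lamp's y, on two 10 mm posts (78 mm clear between them). Origin at the rod's middle, on its axis: when shut, 145 mm in front of the hinge axis and 44 mm above it, 38 mm above the cover's upper face, 130 mm above the bench. Swings with the cover about the hinge; axes of the cover (x to the hinge, y along the rod).
- cover: The bare aluminium cover, a plate 160 x 200 x 6 mm that closes the lamp's top; origin on the hinge axis, x from its front edge to the hinge, y along the hinge, z out of its upper face.
- pointer (a joint): Angle of the pointer arm above level, measured exactly as the cover's: cover and pointer lie at the same angle when both joints read the same. Set between 0.45 and 0.85 rad and stiff; do not move it.
- pointer_tip (a point): Centre of the diamond-shaped tip of the pointer, a thin dark steel arm beside the lamp's -y side (118 mm from its middle), on the same hinge axis, 158 mm from it; axes of the arm (x to the hinge).
- rest: Fixed grey plastic rest in front of the lamp, 60 (its x) x 120 (its y) x 28 mm high, with a slot along its y: 10 mm wide, 98 mm long, floor 8 mm and flared mouth 28 mm above the bench. Origin at the centre of its underside, under the slot's middle, z up; x points roughly to the lamp.
- board: Loose controller board in a black frame, 40 to 85 g, 6 mm thick (its x), 90 wide (y), 80 tall (z), upright in the rest's slot. Origin: middle of its lower edge, 8 mm above the bench. Components (metal can, chip, up to 5 mm proud) on its +x face, 18 to 52 mm above the lower edge; the -x face is bare and flat; the top 25 mm are plain. At the start +x points away from the lamp.
- glue: Small white bottle with a black cap, 34 mm across, 85 mm tall, loose bystander; origin at the centre of its underside.
- spool: Solder spool with yellow flanges, 56 mm across, 50 mm tall, loose bystander; origin at the centre of its underside.
- tape: Roll of tape lying flat, 72 mm across, 19 mm high, loose bystander; origin at the centre of its underside.
Mind the look-alikes: they are no part of the job. Several things have the shape of the board; the one meant has the colours described above.

How it is judged (in metres and radians):
On the way, in this order (a step that is already met when the one before it is completed fails the run):
1. the board stands fully down in the rest's slot, components towards the lamp, let go (horizontal distance between board and rest below 0.012 m and z of board in the frame of rest below 0.013 m and angle between board's own z axis and vertical below 0.35 rad and x of lamp_hinge in the frame of board above 0.08 m and contact force between board and the fingers below 0.1 N), for 0.2 s.
2. the cover is held at the pointer's angle (angle between the x axis of cover and the x axis of pointer_tip, either way round below 0.1 rad and contact force between cover and the fingers above 2 N), for 0.3 s.
At the end, for the whole second after the job is handed in: The board stands in the rest's slot (within 12 mm of its middle, lower edge within 5 mm of the slot's floor, leaning less than 20 degrees), components towards the lamp, untouched; the cover is still, within 0.1 rad (6 degrees) of the pointer's angle, and the fingers hold it (more than 2 N) (all of step 1 and all of step 2 and contact force between board and the arm below 0.1 N and value of joint cover_angle above 0.3 rad and velocity of joint cover_angle between -0.1 and 0.1 rad/s); the arm keeps its last pose, push and grip.
It fails at once if the pointer was moved by more than 8 mm (distance of pointer_tip from where it was at the start of the episode above 0.008 m).
It fails at once if the glue was moved by more than 30 mm (distance of glue from where it was at the start of the episode above 0.03 m).
It fails at once if the spool was moved by more than 30 mm (distance of spool from where it was at the start of the episode above 0.03 m).
It fails at once if the tape was moved by more than 30 mm (distance of tape from where it was at the start of the episode above 0.03 m).
It also fails if it takes over 54 s, if anything falls off the work surface, if the arm or the gripper's body presses on something with over 40 N, if the wrist force passes 120 N, or if a joint passes its speed limit or range.

## Working session

There is one attempt and no reset: what is moved stays moved. The work goes in short steps, Python scripts to look and compute and a tool call to move; the robot and the scene stay as the last step left them, time stands still between calls to the robot, and variables do not carry over. Pictures are saved under pics/ and viewed, and the job is handed in when it is done.

Besides the shell and the picture viewer there is one more tool, called as name(argument=value, ...) on one line, values as JSON. servo_tool: Moves the arm, as the interface text tells. Its arguments: {"type":"object","properties":{"grip":{"type":"array","items":{"type":"number"}},"translation":{"type":"array","items":{"type":"array","items":{"type":"number"}}},"turn":{"type":"array","items":{"type":"number"}},"newtons":{"type":"number"}},"required":["grip","translation","turn"]}

```bash
ls; mkdir -p pics; python3 - <<'E'
from plant import r,capture,calibration
import cv2,numpy as np
print(r.get_state())
for n in("scene","top","wrist"):
    p,d=capture(n);cv2.imwrite(f"pics/{n}0.png",p);np.save(f"pics/{n}0.npy",d);c=calibration(n);print(n,c)
    np.save(f"pics/{n}0p.npy",p)
E
```

```text
pics
{'time_s': 0.0, 'joints': array([-5.52841918e+01,  2.05912752e+01,  6.32181700e-01, -1.99628178e-02,
       -7.01364231e+01, -1.65069127e+01]), 'qd': array([-0.05004734,  0.04897389, -0.02569162, -0.00283082, -0.04504482,
       -0.04534597]), 'joint_torque': array([-1.44930429e-03, -5.82712913e+01,  2.93066275e+01,  6.99723288e+00,
        7.10776090e-03, -1.41165874e-04]), 'tcp_pos': array([ 0.21073523, -0.64072635,  0.2256129 ]), 'eef_rot': array([ 1.79903088e+02, -9.14908701e-03, -1.61797895e+02]), 'contact_force': array([ 0.40590111,  0.14766722, -0.9882836 ]), 'moment': array([ 1.19728957e-02, -1.82532054e-02,  9.59972326e-05]), 'gripper_width': 0.08758268873084701}
scene {'fx': 404.4799514784522, 'fy': 404.4799514784522, 'cx': 313.4603236777707, 'cy': 193.1849308336218, 'dist_coeffs': array([-0.05933907,  0.        ,  0.        ,  0.        ,  0.        ]), 'view': array([[-0.1532555 ,  0.98811108, -0.01221652,  0.09681825],
       [-0.57649985, -0.07936039,  0.81323419,  0.25640515],
       [ 0.80259621,  0.13167544,  0.58180831, -1.4673089 ],
       [ 0.        ,  0.   
[... 329 characters left out ...]
194,  0.1407648 , -0.59107521],
       [-0.14102597,  0.01303254,  0.98992011, -0.99213797],
       [ 0.        ,  0.        ,  0.        ,  1.        ]])}
wrist {'fx': 293.07480089477514, 'fy': 293.07480089477514, 'cx': 317.27464863424274, 'cy': 199.13135085792942, 'dist_coeffs': array([0.00462147, 0.        , 0.        , 0.        , 0.        ]), 'view': array([[-3.11747025e-01,  9.50164906e-01,  6.66478797e-04,
         6.73918168e-01],
       [-9.06295886e-01, -2.97142876e-01, -3.00555949e-01,
         3.76495616e-02],
       [-2.85379676e-01, -9.43014501e-02,  9.53763953e-01,
        -3.91424103e-01],
       [ 0.00000000e+00,  0.00000000e+00,  0.00000000e+00,
         1.00000000e+00]])}
```

View pics/scene0.png

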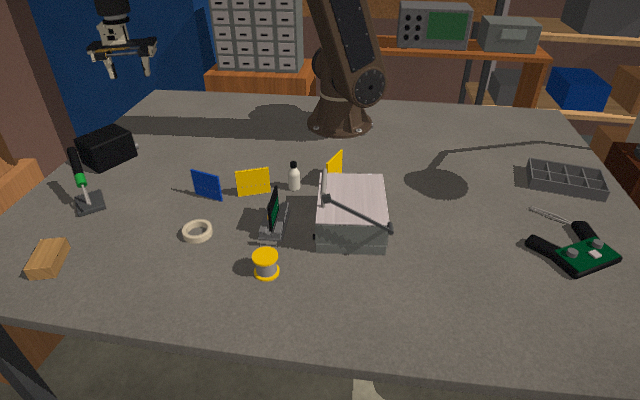

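View pics/top0.png

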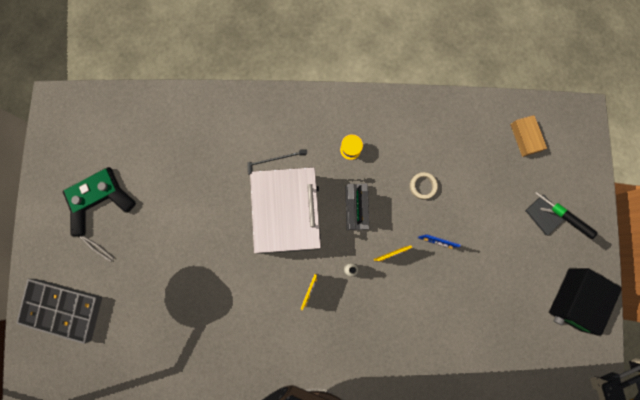

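View pics/wrist0.png

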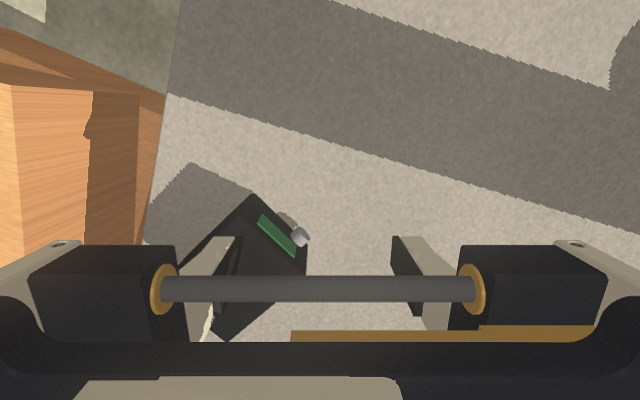

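The scene view shows the board in its rest at about (272,215), with the lamp at (352,210), the glue at (294,177), the spool at (265,263) and the tape at (197,231). In the top view the board is at (358,205), the lamp spans x 252–320, and the pointer tip is at (303,153). Next I'll zoom in and measure.

```bash
cat > h.py <<'E'
import numpy as np,cv2
from plant import r,capture,calibration
def K(c): return np.array([[c['fx'],0,c['cx']],[0,c['fy'],c['cy']],[0,0,1]])
def cloud(c,d,px=None):
    """world xyz per pixel from depth"""
    h,w=d.shape
    u,v=np.meshgrid(np.arange(w),np.arange(h))
    n=cv2.undistortPoints(np.stack([u,v],-1).reshape(-1,1,2).astype(float),K(c),c['dist_coeffs']).reshape(h,w,2)
    P=np.stack([n[...,0]*d,-n[...,1]*d,-d,np.ones_like(d)],-1)
    return (P@np.linalg.inv(c['view']).T)[...,:3]
def ray(c,uv,z):
    n=cv2.undistortPoints(np.array(uv,float).reshape(-1,1,2),K(c),c['dist_coeffs']).reshape(-1,2)
    T=np.linalg.inv(c['view']);D=np.c_[n[:,0],-n[:,1],-np.ones(len(n))]@T[:3,:3].T
    o=T[:3,3];return o+D*((z-o[2])/D[:,2])[:,None]
def proj(c,p):
    p=np.atleast_2d(p);q=np.c_[p,np.ones(len(p))]@c['view'].T
    return cv2.projectPoints(q[:,:3]*[1,-1,-1],np.zeros(3),np.zeros(3),K(c),c['dist_coeffs'])[0].reshape(-1,2)
E
python3 - <<'E'
from h import *
p=np.load("pics/top0p.npy");d=np.load("pics/top0.npy")
cv2.imwrite("pics/topz.png",cv2.resize(p[130:290,230:470],None,fx=3.3,fy=3.3,interpolation=cv2.INTER_CUBIC))
p2=np.load("pics/scene0p.npy")
cv2.imwrite("pics/scenez.png",cv2.resize(p2[145:295,180:410],None,fx=3.4,fy=3.4,interpolation=cv2.INTER_CUBIC))
c=calibration("top");W=cloud(c,d)
for n in [(358,205),(350,205),(367,205),(280,210),(314,205),(303,153),(352,146),(350,270),(424,186),(312,190),(312,225),(395,253),(310,292),(250,168),(400,300)]:
    print(n,W[n[1],n[0]].round(4))
cs=calibration("scene");Ws=cloud(cs,np.load("pics/scene0.npy"))
for n in [(272,215),(350,210),(326,198),(390,229),(400,300)]: print(n,Ws[n[1],n[0]].round(4))
E
```

```text
(358, 205) [ 0.5887 -0.0987  0.0633]
(350, 205) [ 0.5933 -0.0814  0.0282]
(367, 205) [ 0.5942 -0.1259  0.0278]
(280, 210) [0.5683 0.094  0.0943]
(314, 205) [0.5826 0.0118 0.0915]
(303, 153) [0.6894 0.0385 0.1766]
(352, 146) [ 0.7455 -0.0838  0.0507]
(350, 270) [ 0.427  -0.0779  0.0879]
(424, 186) [ 0.654  -0.2859 -0.0037]
(312, 190) [0.6125 0.0168 0.1317]
(312, 225) [0.5296 0.0151 0.1348]
(395, 253) [ 0.4695 -0.1881  0.0819]
(310, 292) [0.3702 0.0178 0.0458]
(250, 168) [0.6701 0.1707 0.0995]
(400, 300) [ 3.491e-01 -2.170e-01 -2.000e-04]
(272, 215) [ 0.6185 -0.1006  0.0499]
(350, 210) [0.6936 0.086  0.1431]
(326, 198) [0.6981 0.0376 0.1715]
(390, 229) [0.6851 0.1706 0.0954]
(400, 300) [0.7895 0.2005 0.    ]
```

View pics/topz.png

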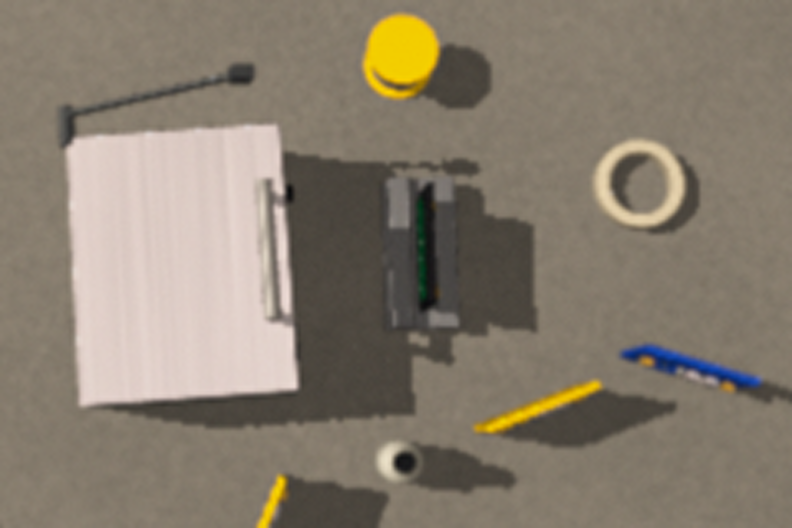

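View pics/scenez.png

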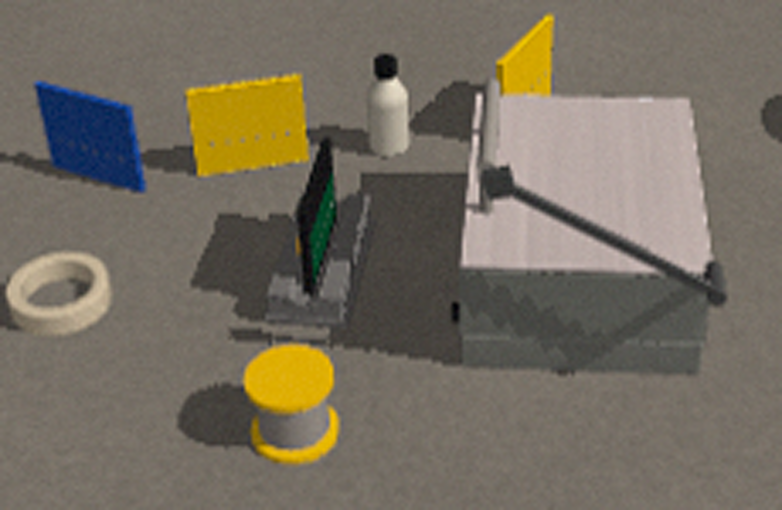

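```bash
python3 - <<'E'
from h import *
c=calibration("top");W=cloud(c,np.load("pics/top0.npy"))
cs=calibration("scene");S=cloud(cs,np.load("pics/scene0.npy"))
def rect(P,n):
    r_=cv2.minAreaRect(P[:,:2].astype(np.float32));print(n,len(P),np.round(r_[0],4),np.round(r_[1],4),round(r_[2],2),'z',np.percentile(P[:,2],[5,50,95]).round(4))
    print(cv2.boxPoints(r_).round(4).tolist())
def sel(A,x,y,z):
    m=(A[...,0]>x[0])&(A[...,0]<x[1])&(A[...,1]>y[0])&(A[...,1]<y[1])&(A[...,2]>z[0])&(A[...,2]<z[1]);return A[m]
for n,A in(("top",W),("scene",S)):
    print(n)
    rect(sel(A,(.44,.72),(-.02,.22),(.085,.1)),"cover")
    rect(sel(A,(.5,.68),(-.15,-.04),(.022,.034)),"rest")
    rect(sel(A,(.5,.68),(-.15,-.04),(.075,.1)),"boardtop")
    rect(sel(A,(.5,.68),(-.15,-.04),(.04,.1)),"board")
    rect(sel(A,(.5,.65),(-.02,.04),(.115,.145)),"rod")
    rect(sel(A,(.655,.75),(-.02,.25),(.11,.26)),"pointer")
    rect(sel(A,(.70,.80),(-.14,-.04),(.03,.26)),"spool")
    rect(sel(A,(.40,.46),(-.12,-.04),(.03,.26)),"glue")
# pixel corners of cover from top image
p=np.load("pics/top0p.npy")
f=3.3
uv=[(65,138),(278,124),(298,387),(80,406)]
uv=[(a/f+230,b/f+130) for a,b in uv]
print(ray(c,uv,.0915).round(4))
uv=[(387,177),(452,177),(458,326),(392,326)];uv=[(a/f+230,b/f+130) for a,b in uv]
print(ray(c,uv,.028).round(4))
uv=[(418,190),(435,190),(418,309),(437,311)];uv=[(a/f+230,b/f+130) for a,b in uv]
print(ray(c,uv,.088).round(4))
uv=[(265,180),(274,318)];uv=[(a/f+230,b/f+130) for a,b in uv]
print('rod',ray(c,uv,.133).round(4))
E
```

```text
top
cover 5165 [0.5827 0.0877] [0.2243 0.1659] 5.29 z [0.0892 0.0921 0.095 ]
[[0.4634000062942505, 0.1599999964237213], [0.47870001196861267, -0.005200000014156103], [0.7020000219345093, 0.015399999916553497], [0.6868000030517578, 0.18070000410079956]]
rest 655 [ 0.592  -0.1017] [0.1203 0.0526] 2.11 z [0.0235 0.0276 0.0311]
[[0.5309000015258789, -0.07760000228881836], [0.5328999757766724, -0.13019999861717224], [0.652999997138977, -0.1257999986410141], [0.6510999798774719, -0.07320000231266022]]
boardtop 107 [ 0.5908 -0.1016] [0.0896 0.0065] 2.21 z [0.0789 0.0879 0.0912]
[[0.5458999872207642, -0.10010000318288803], [0.5461999773979187, -0.10649999976158142], [0.635699987411499, -0.1031000018119812], [0.6353999972343445, -0.0966000035405159]]
board 170 [ 0.5907 -0.1028] [0.0898 0.0103] 2.99 z [0.0462 0.0859 0.0904]
[[0.5455999970436096, -0.10000000149011612], [0.5461999773979187, -0.11020000278949738], [0.6358000040054321, -0.10559999942779541], [0.6352999806404114, -0.09529999643564224]]
rod 218 [0.577  0.0189] [0.0999 0.0119] 5.22 z [0.131  0.1349 0.1375]
[[0.5267000198364258, 0.020
[... 2574 characters left out ...]
8, -0.10480000078678131], [0.7735000252723694, -0.053300000727176666]]
glue 198 [ 0.4345 -0.0851] [0.0247 0.0313] 23.26 z [0.0323 0.054  0.0831]
[[0.4169999957084656, -0.07559999823570251], [0.4293999969959259, -0.10440000146627426], [0.45210000872612, -0.09459999948740005], [0.43970000743865967, -0.06589999794960022]]
[[ 0.6623  0.1724  0.0915]
 [ 0.6761  0.013   0.0915]
 [ 0.4801 -0.0055  0.0915]
 [ 0.4633  0.153   0.0915]]
[[ 0.6498 -0.0738  0.028 ]
 [ 0.6509 -0.1257  0.028 ]
 [ 0.5321 -0.1306  0.028 ]
 [ 0.5312 -0.0788  0.028 ]]
[[ 0.6286 -0.0927  0.088 ]
 [ 0.6288 -0.1054  0.088 ]
 [ 0.5392 -0.0931  0.088 ]
 [ 0.538  -0.1072  0.088 ]]
rod [[0.6252 0.0211 0.133 ]
 [0.5267 0.0127 0.133 ]]
```

```bash
cat >> h.py <<'E'
from scipy.spatial.transform import Rotation as Ro
def go(p,yaw,note=""):
    s=r.get_state();R=Ro.from_euler('xyz',s['eef_rot'],degrees=True).as_matrix()
    t=R.T@(np.array(p)-s['tcp_pos']);dy=(yaw-s['eef_rot'][2]+180)%360-180
    print(note,'t',t.round(4),'turn',round(-np.radians(dy),4),'| from',s['tcp_pos'].round(4),s['eef_rot'].round(2),'j',s['joints'].round(1))
E
python3 - <<'E'
from h import *
go((.592,-.102,.2),-177.9)
# pointer line fit
c=calibration("top");W=cloud(c,np.load("pics/top0.npy"));S=cloud(calibration("scene"),np.load("pics/scene0.npy"))
for A in(W,S):
    m=(A[...,0]>.668)&(A[...,0]<.71)&(A[...,1]>.05)&(A[...,1]<.155)&(A[...,2]>.105)&(A[...,2]<.2)
    P=A[m];l=cv2.fitLine(P.astype(np.float32),cv2.DIST_HUBER,0,.01,.01).ravel();print(len(P),l.round(3),np.arcsin(abs(l[2])))
E
```

```text
t [-0.5305  0.3928  0.0263] turn 0.2811 | from [ 0.2108 -0.6409  0.2258] [ 1.7992e+02 -1.0000e-02 -1.6180e+02] j [-55.3  20.6   0.6  -0.  -70.1 -16.5]
101 [-0.069  0.861 -0.503  0.688  0.096  0.14 ] 0.5276319
211 [-0.078  0.861 -0.502  0.691  0.099  0.133] 0.5261682
```

```bash
cat >> h.py <<'E'
def tri(c1,uv1,c2,uv2):
    def o(c,uv):
        n=cv2.undistortPoints(np.array(uv,float).reshape(-1,1,2),K(c),c['dist_coeffs']).reshape(2)
        T=np.linalg.inv(c['view']);d=T[:3,:3]@[n[0],-n[1],-1];return T[:3,3],d/np.linalg.norm(d)
    (a,d),(b,e)=o(c1,uv1),o(c2,uv2)
    s=np.linalg.lstsq(np.c_[d,-e],b-a,rcond=None)[0];p,q=a+s[0]*d,b+s[1]*e
    return (p+q)/2,np.linalg.norm(p-q)
E
python3 - <<'E'
from h import *
t=calibration("top");s=calibration("scene")
T,g=tri(t,(303,152.1),s,(326.2,198.5));H,g2=tri(t,(250,164.8),s,(390.6,230.3))
print(T.round(4),g,H.round(4),g2)
d=T-H;print(np.arctan2(d[2],np.hypot(d[0],d[1])),np.linalg.norm(d))
H=np.array([.6825,.174,.086]);d=T-H;print(np.arctan2(d[2],np.hypot(d[0],d[1])),np.linalg.norm(d))
E
```

```text
[0.6941 0.0382 0.1674] 0.001379772514004258 [0.6809 0.1728 0.0885] 0.00038605277529936736
0.528681507918358 0.15659494152549824
0.5385744515344164 0.15878033104843733
```

servo_tool(grip=[-1, -1, -1, -1, -1, -1, -1, -1, -1, -1], translation=[[-0.53, 0.393, 0.026], [-0.53, 0.393, 0.026], [-0.53, 0.393, 0.026], [-0.53, 0.393, 0.026], [-0.53, 0.393, 0.026], [-0.53, 0.393, 0.026], [-0.53, 0.393, 0.026], [-0.53, 0.393, 0.026], [-0.53, 0.393, 0.026], [-0.53, 0.393, 0.026]], turn=[0.281, 0.281, 0.281, 0.281, 0.281, 0.281, 0.281, 0.281, 0.281, 0.281])

```text
time_s: 0.98
tcp_pos: [0.4504, -0.3013, 0.2103]
eef_rot: [-180.0, 0.0, -177.9]
contact_force: [0.7, -0.9, 0.1]
gripper_width: 0.0875
```

```bash
python3 - <<'E'
from h import *
go((.592,-.102,.2),-177.9)
E
```

```text
t [-0.1489  0.1939  0.0104] turn 0.0002 | from [ 0.4504 -0.3013  0.2103] [-1.8000e+02  2.0000e-02 -1.7789e+02] j [-13.1   8.7 -17.6  -0.  -63.7 -74.8]
```

servo_tool(grip=[-1, -1, -1, -1, -1, -1, -1, -1, -1, -1], translation=[[-0.149, 0.194, 0.01], [-0.149, 0.194, 0.01], [-0.149, 0.194, 0.01], [-0.149, 0.194, 0.01], [-0.149, 0.194, 0.01], [-0.149, 0.194, 0.01], [-0.149, 0.194, 0.01], [-0.149, 0.194, 0.01], [-0.149, 0.194, 0.01], [-0.149, 0.194, 0.01]], turn=[0, 0, 0, 0, 0, 0, 0, 0, 0, 0])

```text
time_s: 1.82
tcp_pos: [0.5908, -0.1045, 0.2002]
eef_rot: [-180.0, -0.0, -177.9]
contact_force: [0.1, -0.2, 0.2]
gripper_width: 0.0873
```

```bash
python3 - <<'E'
from h import *
go((.592,-.102,.066),-177.9)
c=calibration("wrist");p,d=capture("wrist");cv2.imwrite("pics/w1.png",p);np.save("pics/w1.npy",d);np.save("pics/w1p.npy",p);np.save("pics/w1v.npy",c['view'])
E
```

```text
t [-0.0013  0.0025  0.1342] turn -0.0005 | from [ 0.5908 -0.1045  0.2002] [-1.8000e+02 -2.0000e-02 -1.7793e+02] j [  8.6  14.6 -11.3  -0.  -64.1 -96.5]
```

View pics/w1.png

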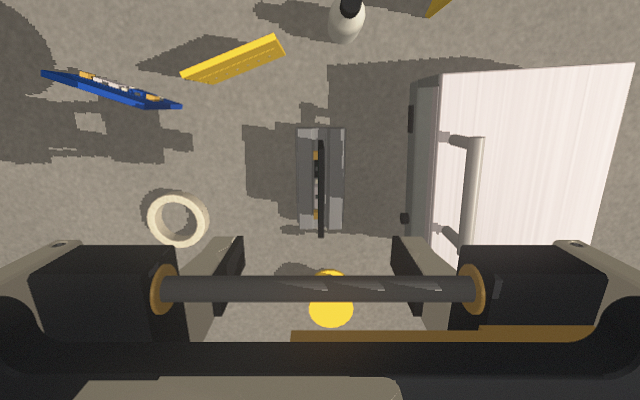

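The wrist view shows the rest between the fingers. Its outline spans about (295–345, 127–230), and the board's top edge runs from (320,140) to (321,238). I'll measure these from the wrist depth.

```bash
python3 - <<'E'
from h import *
c=calibration("wrist");c['view']=np.load("pics/w1v.npy");A=cloud(c,np.load("pics/w1.npy"))
def rect(x,y,z,n):
    m=(A[...,0]>x[0])&(A[...,0]<x[1])&(A[...,1]>y[0])&(A[...,1]<y[1])&(A[...,2]>z[0])&(A[...,2]<z[1]);P=A[m]
    r_=cv2.minAreaRect(P[:,:2].astype(np.float32));print(n,len(P),np.round(r_[0],4),np.round(r_[1],4),round(r_[2],2),'z',np.percentile(P[:,2],[5,50,95]).round(4));print(cv2.boxPoints(r_).round(4).tolist())
    rows=np.argwhere(m);print(rows.min(0),rows.max(0))
rect((.5,.68),(-.16,-.04),(.022,.034),"rest")
rect((.5,.68),(-.16,-.04),(.082,.094),"boardtop")
rect((.5,.66),(-.01,.05),(.122,.145),"rod")
rect((.44,.56),(-.05,.2),(.086,.096),"cover")
b=(300,115,60,130);p=np.load("pics/w1p.npy")
cv2.imwrite("pics/w1z.png",cv2.resize(p[115:245,270:370],None,fx=4.5,fy=4.5,interpolation=cv2.INTER_CUBIC))
E
```

```text
rest 3525 [ 0.5913 -0.1006] [0.1197 0.0521] 1.98 z [0.0235 0.0281 0.0295]
[[0.5306000113487244, -0.07670000195503235], [0.5324000120162964, -0.12870000302791595], [0.6521000266075134, -0.12460000067949295], [0.6503000259399414, -0.07249999791383743]]
[129 297] [229 344]
boardtop 586 [ 0.59   -0.1006] [0.09   0.0058] 2.07 z [0.087  0.0882 0.0895]
[[0.5449000000953674, -0.09939999878406525], [0.5450999736785889, -0.10520000010728836], [0.6351000070571899, -0.10189999639987946], [0.6348999738693237, -0.09610000252723694]]
[148 318] [238 324]
rod 1868 [0.576  0.0194] [0.0998 0.0127] 5.34 z [0.1293 0.1348 0.1366]
[[0.5256999731063843, 0.0210999995470047], [0.5268999934196472, 0.00839999970048666], [0.6262999773025513, 0.01769999973475933], [0.6251000165939331, 0.030400000512599945]]
[137 455] [255 485]
cover 18659 [0.5183 0.0798] [0.0965 0.1615] 4.96 z [0.0907 0.0919 0.0931]
[[0.4632999897003174, 0.15610000491142273], [0.4772999882698059, -0.004800000227987766], [0.5734000205993652, 0.003599999938160181], [0.5594000220298767, 0.16439999639987946]]
[ 62 433] [175 635]
```

View pics/w1z.png

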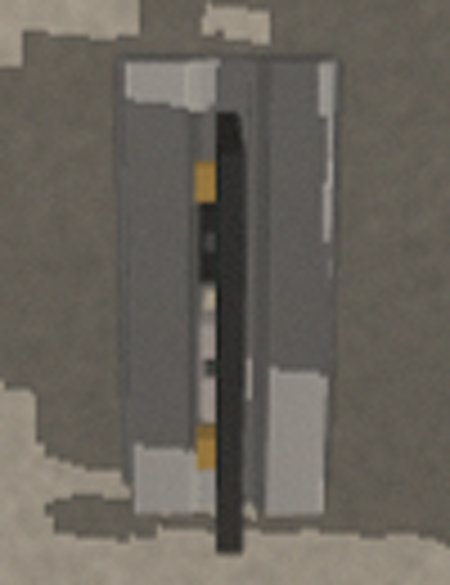

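```bash
python3 - <<'E'
from h import *
go((.590,-.1006,.066),-178)
print(r.get_state())
E
```

```text
t [0.0006 0.0042 0.1344] turn 0.0007 | from [ 0.5908 -0.1048  0.2004] [-1.8000e+02 -1.0000e-02 -1.7796e+02] j [  8.6  14.6 -11.3   0.  -64.1 -96.5]
{'time_s': 1.8667, 'joints': array([ 8.58358918e+00,  1.45942589e+01, -1.13159550e+01,  3.38371690e-04,
       -6.40962285e+01, -9.65448923e+01]), 'qd': array([-0.33279619, -0.19683925,  0.06020547,  0.0285722 ,  0.08533326,
       -0.12584488]), 'joint_torque': array([ 5.00980318e-01, -4.82283854e+01,  2.79658359e+01,  6.62040353e+00,
       -7.42952968e-02,  4.25596285e-03]), 'tcp_pos': array([ 0.59080216, -0.10479734,  0.2003734 ]), 'eef_rot': array([-1.79998963e+02, -6.36570684e-03, -1.77961155e+02]), 'contact_force': array([ 0.16595003,  0.98507656, -0.43453645]), 'moment': array([ 0.02670659, -0.00937141,  0.02399867]), 'gripper_width': 0.08772962154550097}
```

servo_tool(grip=[-1, -1, -1, -1, -1, -1], translation=[[0.0, 0.004, 0.03], [0.0, 0.004, 0.06], [0.0, 0.004, 0.08], [0.0, 0.004, 0.09], [0.0, 0.004, 0.09], [0.0, 0.004, 0.09]], turn=[0, 0, 0, 0, 0, 0])

```text
time_s: 2.37
tcp_pos: [0.5914, -0.1006, 0.1109]
eef_rot: [-180.0, 0.0, -177.9]
contact_force: [1.1, 0.3, 0.8]
gripper_width: 0.0876
```

```bash
python3 - <<'E'
from h import *
go((.590,-.1006,.066),-178)
c=calibration("wrist");p,d=capture("wrist");cv2.imwrite("pics/w2.png",p)
go((.590,-.1006,.066),-178)
E
```

```text
t [0.0014 0.0001 0.0449] turn 0.0012 | from [ 0.5914 -0.1006  0.1109] [-1.7997e+02  1.0000e-02 -1.7793e+02] j [  9.   19.2 -17.7   0.  -53.1 -97. ]
 t [ 0.0022 -0.0001  0.0457] turn 0.0015 | from [ 0.5921 -0.1004  0.1117] [-1.7998e+02  1.0000e-01 -1.7792e+02] j [  9.   19.1 -17.7   0.  -53.1 -97. ]
```

View pics/w2.png

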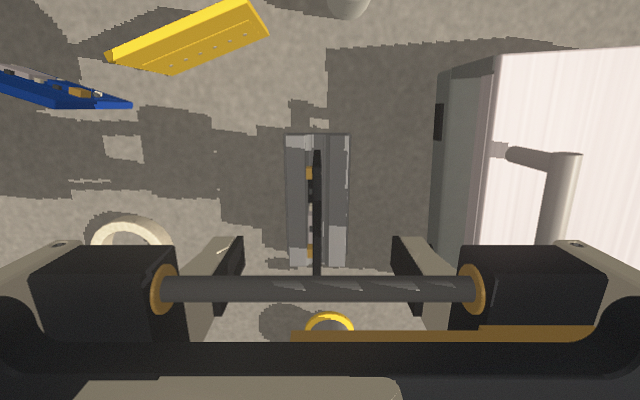

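The board's top edge is at column 317, midway between the fingers at about 318. Lateral alignment is good, so I'll descend and grip.

servo_tool(grip=[-1, -1, -1, -1], translation=[[0.002, 0, 0.02], [0.002, 0, 0.035], [0.002, 0, 0.045], [0.002, 0, 0.045]], turn=[0, 0, 0, 0])

```text
time_s: 2.75
tcp_pos: [0.5888, -0.1, 0.0646]
eef_rot: [180.0, -0.1, -177.9]
contact_force: [0.5, 0.1, -0.8]
gripper_width: 0.0874
```

servo_tool(grip=[0.4, 0.8, 1, 1, 1, 1, 1, 1], translation=[[0, 0, 0], [0, 0, 0], [0, 0, 0], [0, 0, 0], [0, 0, 0], [0, 0, 0], [0, 0, 0], [0, 0, 0]], turn=[0, 0, 0, 0, 0, 0, 0, 0], newtons=25)

```text
time_s: 3.42
tcp_pos: [0.5893, -0.0999, 0.0653]
eef_rot: [180.0, 0.0, -177.9]
contact_force: [0.0, -0.1, 0.0]
gripper_width: 0.0396
```

```bash
python3 - <<'E'
from h import *
go((.590,-.1006,.066),-178); print(r.get_state()['gripper_width'],r.get_state()['contact_force'])
E
```

```text
t [-0.0007 -0.0007 -0.0007] turn 0.0019 | from [ 0.5893 -0.0999  0.0653] [ 180.      0.   -177.89] j [  9.1  21.9 -20.6   0.  -47.4 -97. ]
0.03959434741229139 [ 0.01871702 -0.12128316  0.03897502]
```

Fingers are still closing.

servo_tool(grip=[1, 1, 1, 1, 1, 1, 1, 1], translation=[[0, 0, 0], [0, 0, 0], [0, 0, 0], [0, 0, 0], [0, 0, 0], [0, 0, 0], [0, 0, 0], [0, 0, 0]], turn=[0, 0, 0, 0, 0, 0, 0, 0])

```text
time_s: 4.08
tcp_pos: [0.5892, -0.1, 0.0652]
eef_rot: [180.0, -0.0, -177.9]
contact_force: [0.6, 0.4, -0.7]
gripper_width: 0.0059
```

servo_tool(grip=[1, 1, 1, 1, 1, 1], translation=[[0, 0, -0.01], [0, 0, -0.025], [0, 0, -0.045], [0, 0, -0.06], [0, 0, -0.06], [0, 0, -0.06]], turn=[0, 0, 0, 0, 0, 0])

```text
time_s: 4.58
tcp_pos: [0.59, -0.0998, 0.1269]
eef_rot: [180.0, 0.2, -177.9]
contact_force: [-1.2, -0.5, -1.8]
gripper_width: 0.0057
```

servo_tool(grip=[1, 1, 1, 1, 1, 1, 1, 1, 1, 1], translation=[[0, 0, 0], [0, 0, 0], [0, 0, 0], [0, 0, 0], [0, 0, 0], [0, 0, 0], [0, 0, 0], [0, 0, 0], [0, 0, 0], [0, 0, 0]], turn=[-0.12, -0.24, -0.36, -0.48, -0.6, -0.72, -0.84, -0.96, -1.08, -1.2])

```text
time_s: 5.42
tcp_pos: [0.5886, -0.0999, 0.1244]
eef_rot: [179.9, -0.0, -108.8]
contact_force: [-0.2, 0.0, -0.1]
gripper_width: 0.0056
```

servo_tool(grip=[1, 1, 1, 1, 1, 1, 1, 1, 1, 1], translation=[[0, 0, 0], [0, 0, 0], [0, 0, 0], [0, 0, 0], [0, 0, 0], [0, 0, 0], [0, 0, 0], [0, 0, 0], [0, 0, 0], [0, 0, 0]], turn=[-0.12, -0.24, -0.36, -0.48, -0.6, -0.72, -0.84, -0.96, -1.08, -1.2])

```text
time_s: 6.25
tcp_pos: [0.5886, -0.1, 0.1245]
eef_rot: [179.9, 0.1, -40.1]
contact_force: [0.8, -0.3, -0.5]
gripper_width: 0.0057
```

servo_tool(grip=[1, 1, 1, 1, 1, 1, 1, 1, 1], translation=[[0, 0, 0], [0, 0, 0], [0, 0, 0], [0, 0, 0], [0, 0, 0], [0, 0, 0], [0, 0, 0], [0, 0, 0], [0, 0, 0]], turn=[-0.12, -0.24, -0.36, -0.48, -0.6, -0.7, -0.742, -0.742, -0.742])

```text
time_s: 7.0
tcp_pos: [0.5888, -0.0999, 0.1247]
eef_rot: [-180.0, 0.1, 2.0]
contact_force: [-0.7, 0.5, -1.2]
gripper_width: 0.006
```

```bash
python3 - <<'E'
from h import *
go((.5913,-.1006,.066),2.0); print(r.get_state()['gripper_width'],r.get_state()['contact_force'])
c=calibration("wrist");p,d=capture("wrist");cv2.imwrite("pics/w3.png",p);np.save("pics/w3.npy",d);np.save("pics/w3v.npy",c['view'])
p,d=capture("top");cv2.imwrite("pics/t3.png",cv2.resize(p[130:290,230:470],None,fx=3.3,fy=3.3));np.save("pics/t3.npy",d)
p,d=capture("scene");cv2.imwrite("pics/s3.png",cv2.resize(p[130:290,180:420],None,fx=3.3,fy=3.3));np.save("pics/s3.npy",d)
E
```

```text
t [0.0025 0.0007 0.0587] turn 0.0004 | from [ 0.5888 -0.0999  0.1247] [-1.80e+02  7.00e-02  2.02e+00] j [  9.1  18.2 -17.1  -0.  -54.8  82.9]
0.006031376602001054 [-0.67215444  0.50682269 -1.15245046]
```

View pics/w3.png

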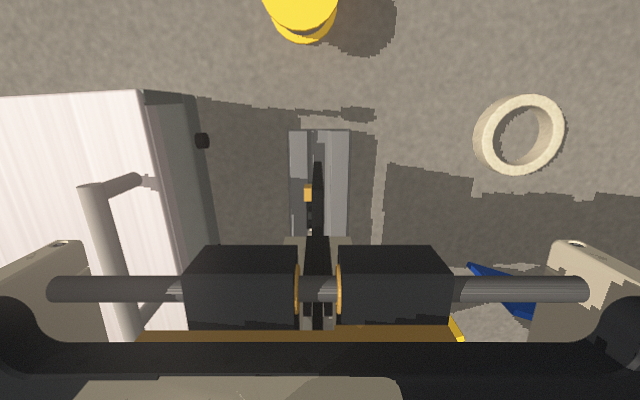

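View pics/s3.png

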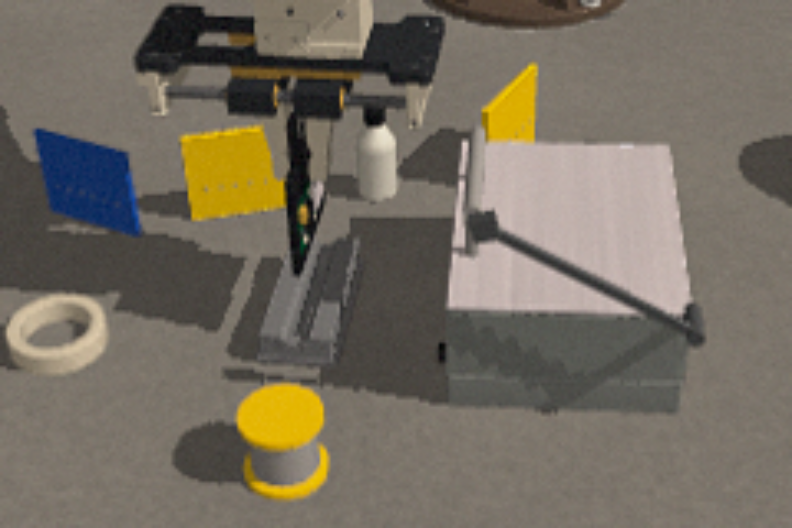

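```bash
python3 - <<'E'
from h import *
c=calibration("wrist");c['view']=np.load("pics/w3v.npy");A=cloud(c,np.load("pics/w3.npy"))
def box(x,y,z,n,A=A):
    m=(A[...,0]>x[0])&(A[...,0]<x[1])&(A[...,1]>y[0])&(A[...,1]<y[1])&(A[...,2]>z[0])&(A[...,2]<z[1]);P=A[m]
    print(n,len(P),[np.percentile(P[:,i],[1,5,50,95,99]).round(4).tolist() for i in range(3)]);return P
P=box((.58,.68),(-.16,-.04),(.022,.034),"rest")
Q=P[(P[:,0]>.61)&(P[:,0]<.64)];print('rest y edges at x~.625',Q[:,1].min(),Q[:,1].max())
Q=P[P[:,0]>.61];print('xmax',np.sort(Q[:,0])[-15:].round(4))
Q=box((.60,.68),(-.12,-.08),(.135,.16),"boardtop")
Q=box((.60,.68),(-.12,-.08),(.05,.16),"board")
b=Q[Q[:,2]>.12]; print(np.sort(b[:,0])[-8:])
for nm in("top","scene"):
    S=cloud(calibration(nm),np.load(f"pics/{nm[0]}3.npy"));box((.60,.66),(-.14,-.06),(.022,.034),nm+'rest',S);box((.60,.66),(-.14,-.06),(.06,.16),nm+"board",S)
E
```

```text
rest 3462 [[0.5809, 0.5844, 0.6198, 0.6476, 0.6499], [-0.1259, -0.1241, -0.1067, -0.0762, -0.0743], [0.0225, 0.0234, 0.028, 0.0293, 0.0297]]
rest y edges at x~.625 -0.12615310849394426 -0.07328031482514161
xmax [0.6506 0.6506 0.6506 0.6507 0.6508 0.6508 0.6508 0.6508 0.6508 0.6508
 0.6508 0.6508 0.6509 0.651  0.651 ]
boardtop 800 [[0.6, 0.6012, 0.6176, 0.6317, 0.6319], [-0.1134, -0.1014, -0.0986, -0.0959, -0.0955], [0.1363, 0.1401, 0.1475, 0.1486, 0.149]]
board 1261 [[0.6001, 0.6015, 0.6208, 0.6318, 0.632], [-0.1092, -0.1012, -0.0978, -0.0923, -0.0907], [0.0762, 0.0975, 0.1469, 0.1484, 0.1488]]
[0.63198362 0.63198544 0.63199472 0.63200648 0.63203705 0.63203869
 0.632044   0.63210442]Traceback (most recent call last):
  File "<stdin>", line 13, in <module>
  File "<stdin>", line 5, in box
    return _quantile_unchecked(
        a, q, axis, out, overwrite_input, method, keepdims, weights)
    return _ureduce(a,
                    func=_quantile_ureduce_func,
    ...<5 lines>...
                    overwrite_input=overwrite_input,
                    method=method)
    r = func(a, **kwargs)
    result = _quantile(arr,
                       quantiles=q,
    ...<2 lines>...
                       out=out,
                       weights=wgt)
    slices_having_nans = np.isnan(arr[-1, ...])
                                  ~~~^^^^^^^^^
IndexError: index -1 is out of bounds for axis 0 with size 0
```

View pics/t3.png

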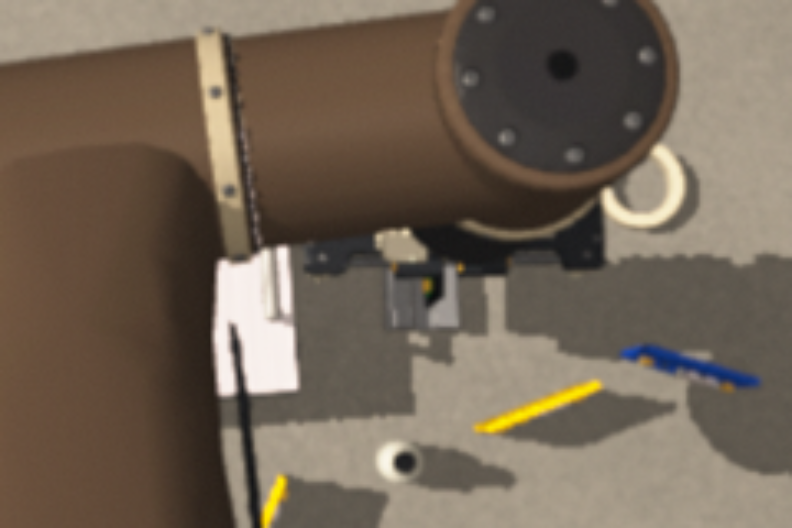

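The side with the components (gold and chip) now faces the lamp. The held board's centre is about 4 mm short in x and 1 mm off in y relative to the slot, so I'll correct that and lower it.

servo_tool(grip=[1, 1, 1, 1, 1, 1, 1], translation=[[0.004, 0.001, 0], [0.004, 0.001, 0.01], [0.004, 0.001, 0.02], [0.004, 0.001, 0.03], [0.004, 0.001, 0.036], [0.004, 0.001, 0.036], [0.004, 0.001, 0.036]], turn=[0, 0, 0, 0, 0, 0, 0])

```text
time_s: 7.73
tcp_pos: [0.5929, -0.1009, 0.0884]
eef_rot: [180.0, 0.1, 2.1]
contact_force: [0.8, -0.1, -0.9]
gripper_width: 0.0055
```

```bash
python3 - <<'E'
from h import *
go((.591,-.101,.066),2.0); print(r.get_state()['gripper_width'],r.get_state()['contact_force'])
p,d=capture("scene");cv2.imwrite("pics/s4.png",cv2.resize(p[160:260,230:330],None,fx=5,fy=5))
p,d=capture("wrist");cv2.imwrite("pics/w4.png",p)
E
```

```text
t [-0.0019  0.      0.0224] turn 0.0023 | from [ 0.5929 -0.1009  0.0884] [1.7998e+02 9.0000e-02 2.1300e+00] j [  8.9  20.7 -18.8   0.  -50.6  83.2]
0.005477202535272711 [ 0.77101897 -0.10731842 -0.85020232]
```

View pics/s4.png

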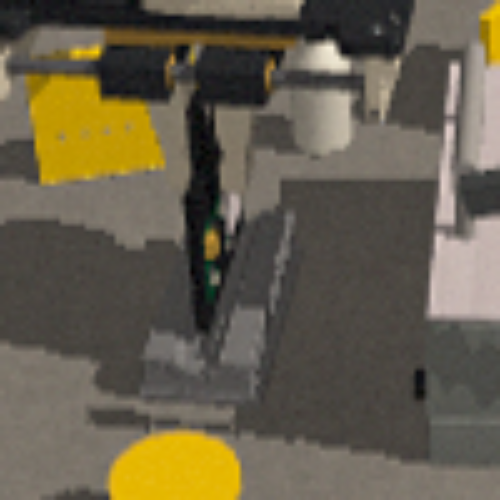

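View pics/w4.png

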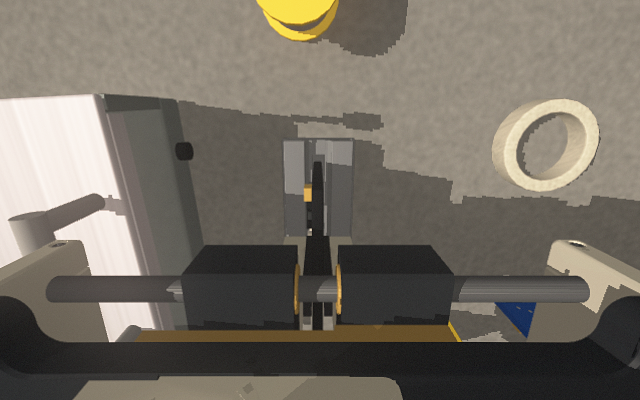

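Looks aligned over the slot. Continuing down.

servo_tool(grip=[1, 1, 1, 1, 1, 1], translation=[[0, 0, 0.006], [0, 0, 0.012], [0, 0, 0.017], [0, 0, 0.022], [0, 0, 0.022], [0, 0, 0.022]], turn=[0, 0, 0, 0, 0, 0])

```text
time_s: 8.33
tcp_pos: [0.5931, -0.1008, 0.0668]
eef_rot: [180.0, 0.1, 2.1]
contact_force: [0.9, 0.0, -0.2]
gripper_width: 0.0058
```

```bash
python3 - <<'E'
from h import *
go((.591,-.101,.066),2.0); print(r.get_state()['gripper_width'],r.get_state()['contact_force'],r.get_state()['moment'])
p,d=capture("scene");cv2.imwrite("pics/s5.png",cv2.resize(p[160:260,230:330],None,fx=5,fy=5))
E
```

```text
t [-0.0021  0.0001  0.0008] turn 0.0023 | from [ 0.5931 -0.1008  0.0668] [1.7999e+02 6.0000e-02 2.1300e+00] j [  8.9  22.2 -20.    0.  -47.9  83.2]
0.005796750710070205 [ 0.89722636  0.02648482 -0.1676931 ] [-0.09227876  0.1526165   0.02689046]
```

View pics/s5.png

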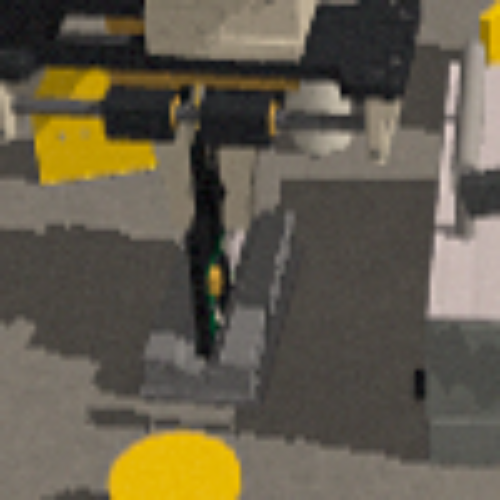

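servo_tool(grip=[0.7, 0.3, 0, 0, 0, 0, 0, 0, 0], translation=[[0, 0, 0], [0, 0, 0], [0, 0, 0], [0, 0, 0], [0, 0, 0], [0, 0, 0], [0, 0, 0], [0, 0, 0], [0, 0, 0]], turn=[0, 0, 0, 0, 0, 0, 0, 0, 0])

```text
time_s: 9.13
tcp_pos: [0.5933, -0.1008, 0.0673]
eef_rot: [-180.0, -0.0, 2.1]
contact_force: [0.1, -0.1, 0.1]
gripper_width: 0.0435
```

```bash
python3 - <<'E'
from h import *
p,d=capture("scene");cv2.imwrite("pics/s6.png",cv2.resize(p[160:260,230:330],None,fx=5,fy=5))
p,d=capture("wrist");cv2.imwrite("pics/w6.png",p)
E
```

```text
(no output)
```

View pics/s6.png

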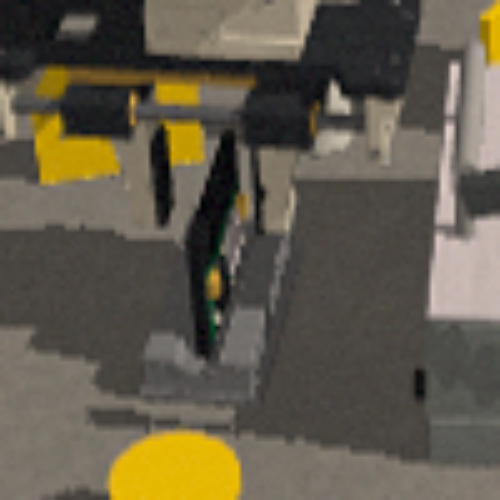

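View pics/w6.png

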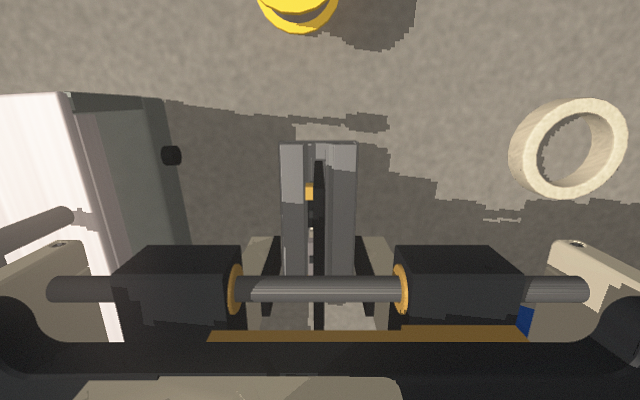

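servo_tool(grip=[0, 0, 0, 0, 0, 0, 0], translation=[[0, 0, -0.03], [0, 0, -0.07], [0, 0, -0.11], [0, 0, -0.14], [0, 0, -0.14], [0, 0, -0.14], [0, 0, -0.14]], turn=[0, 0, 0, 0, 0, 0, 0])

```text
time_s: 9.82
tcp_pos: [0.5929, -0.1007, 0.207]
eef_rot: [-180.0, 0.0, 2.1]
contact_force: [-0.5, 0.3, 0.3]
gripper_width: 0.0437
```

```bash
python3 - <<'E'
from h import *
c=calibration("wrist");p,d=capture("wrist");cv2.imwrite("pics/w7.png",p);A=cloud(c,d)
def rect(x,y,z,n):
    m=(A[...,0]>x[0])&(A[...,0]<x[1])&(A[...,1]>y[0])&(A[...,1]<y[1])&(A[...,2]>z[0])&(A[...,2]<z[1]);P=A[m]
    r_=cv2.minAreaRect(P[:,:2].astype(np.float32));print(n,len(P),np.round(r_[0],4),np.round(r_[1],4),round(r_[2],2),'z',np.percentile(P[:,2],[5,50,95]).round(4))
rect((.5,.68),(-.16,-.04),(.022,.034),"rest")
rect((.5,.68),(-.16,-.04),(.08,.1),"boardtop")
rect((.5,.66),(-.01,.05),(.122,.145),"rod")
go((.577,.018,.2),5.3)
E
```

```text
rest 3340 [ 0.5904 -0.1011] [0.1197 0.052 ] 1.98 z [0.0235 0.028  0.0293]
boardtop 535 [ 0.5913 -0.1011] [0.0903 0.0058] 2.25 z [0.0869 0.0882 0.0893]
rod 1322 [0.5891 0.02  ] [0.0732 0.0124] 5.17 z [0.129  0.1347 0.1366]
 t [-0.0111 -0.1192  0.0063] turn -0.0555 | from [ 0.5925 -0.1007  0.2062] [-1.7998e+02  1.0000e-01  2.1200e+00] j [  8.9  14.5 -10.6  -0.  -65.   83.2]
```

View pics/w7.png

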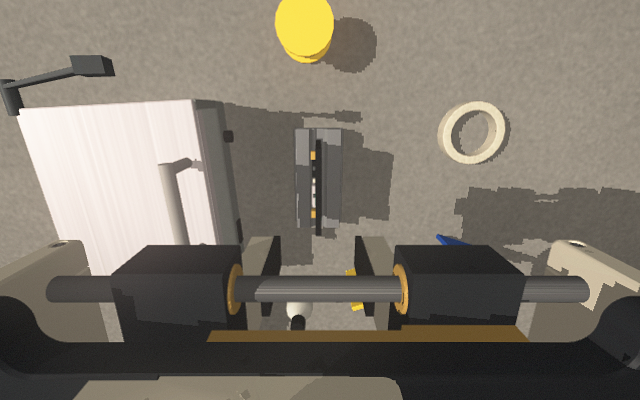

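The board is seated: its top is at z 0.0882 as at the start, it is within 1 mm of the rest's centre, and the components face the lamp on the left. Next I'll move over the rod.

servo_tool(grip=[0, 0, 0, 0, 0, 0, 0], translation=[[-0.004, -0.04, 0], [-0.008, -0.08, 0], [-0.012, -0.12, 0], [-0.012, -0.12, 0], [-0.012, -0.12, 0], [-0.012, -0.12, 0], [-0.012, -0.12, 0]], turn=[-0.02, -0.04, -0.056, -0.056, -0.056, -0.056, -0.056])

```text
time_s: 10.45
tcp_pos: [0.5766, 0.0179, 0.2064]
eef_rot: [180.0, 0.1, 5.3]
contact_force: [-0.0, 0.9, -0.6]
gripper_width: 0.044
```

```bash
python3 - <<'E'
from h import *
c=calibration("wrist");p,d=capture("wrist");cv2.imwrite("pics/w8.png",p);A=cloud(c,d)
def rect(x,y,z,n):
    m=(A[...,0]>x[0])&(A[...,0]<x[1])&(A[...,1]>y[0])&(A[...,1]<y[1])&(A[...,2]>z[0])&(A[...,2]<z[1]);P=A[m]
    r_=cv2.minAreaRect(P[:,:2].astype(np.float32));print(n,len(P),np.round(r_[0],4),np.round(r_[1],4),round(r_[2],2),'z',np.percentile(P[:,2],[5,50,95]).round(4)); print(cv2.boxPoints(r_).round(4).tolist())
rect((.5,.66),(-.01,.05),(.122,.145),"rod")
go((.576,.019,.111),5.3)
E
```

```text
rod 1636 [0.5755 0.0195] [0.1004 0.0116] 4.79 z [0.1315 0.1351 0.1366]
[[0.5249999761581421, 0.0210999995470047], [0.5260000228881836, 0.009499999694526196], [0.6259999871253967, 0.017899999395012856], [0.6251000165939331, 0.029500000178813934]]
 t [-0.0004 -0.0014  0.0956] turn -0.0006 | from [0.5767 0.0177 0.2066] [1.7998e+02 7.0000e-02 5.2700e+00] j [ 21.2  12.2 -13.6   0.  -64.2  74.1]
```

View pics/w8.png

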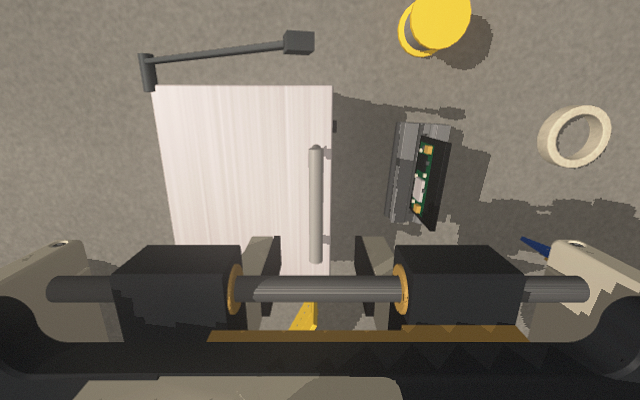

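The rod is at column 315, centred between the fingers, and the components on the board are clearly facing the lamp. Descending to the rod.

servo_tool(grip=[0, 0, 0, 0, 0, 0, 0], translation=[[0, -0.001, 0.03], [0, -0.001, 0.06], [0, -0.001, 0.08], [0, -0.001, 0.095], [0, -0.001, 0.095], [0, -0.001, 0.095], [0, -0.001, 0.095]], turn=[0, 0, 0, 0, 0, 0, 0])

```text
time_s: 11.08
tcp_pos: [0.5776, 0.0191, 0.1132]
eef_rot: [180.0, -0.1, 5.3]
contact_force: [0.3, 0.8, 0.6]
gripper_width: 0.0437
```

servo_tool(grip=[0.5, 1, 1, 1, 1, 1, 1, 1, 1, 1], translation=[[0, 0, 0], [0, 0, 0], [0, 0, 0], [0, 0, 0], [0, 0, 0], [0, 0, 0], [0, 0, 0], [0, 0, 0], [0, 0, 0], [0, 0, 0]], turn=[0, 0, 0, 0, 0, 0, 0, 0, 0, 0], newtons=35)

```text
time_s: 11.92
tcp_pos: [0.5769, 0.0194, 0.1124]
eef_rot: [180.0, -0.0, 5.3]
contact_force: [0.5, -3.6, 2.4]
gripper_width: 0.0109
```

```bash
python3 - <<'E'
from h import *
s=r.get_state();print(s['gripper_width'],s['contact_force'],s['moment'],s['tcp_pos'],s['eef_rot'])
R=.15153;f=np.arctan2(.044,.145)
for th in np.linspace(0,.53,9)[1:]:
    back=.145-R*np.cos(th+f);up=R*np.sin(th+f)-.044;print(round(th,3),'tool y',round(-back,4),'z',round(-up,4))
E
```

```text
0.010911550663839307 [ 0.46827662 -3.59136944  2.37521496] [-1.59366224  0.02454552  0.02951824] [0.57686716 0.01937701 0.11244296] [ 1.79976496e+02 -3.44214043e-03  5.34111852e+00]
0.066 tool y -0.0032 z -0.0095
0.132 tool y -0.0071 z -0.0188
0.199 tool y -0.0115 z -0.0278
0.265 tool y -0.0166 z -0.0364
0.331 tool y -0.0222 z -0.0448
0.398 tool y -0.0283 z -0.0527
0.464 tool y -0.035 z -0.0602
0.53 tool y -0.0421 z -0.0673
```

servo_tool(grip=[1, 1, 1, 1, 1, 1, 1, 1, 1, 1], translation=[[0, -0.0015, -0.0048], [0, -0.0032, -0.0095], [0, -0.005, -0.014], [0, -0.0071, -0.0188], [0, -0.0093, -0.0233], [0, -0.0115, -0.0278], [0, -0.014, -0.0321], [0, -0.0166, -0.0364], [0, -0.0166, -0.0364], [0, -0.0166, -0.0364]], turn=[0, 0, 0, 0, 0, 0, 0, 0, 0, 0])

```text
time_s: 12.75
tcp_pos: [0.5754, 0.035, 0.1488]
eef_rot: [179.9, 0.0, 5.3]
contact_force: [3.2, -9.3, -1.3]
gripper_width: 0.0107
```

```bash
python3 - <<'E'
from h import *
s=r.get_state();print(s['gripper_width'],s['contact_force'],s['moment'],s['tcp_pos'],s['eef_rot'])
p,d=capture("scene");cv2.imwrite("pics/s9.png",cv2.resize(p[130:290,230:430],None,fx=3.5,fy=3.5))
E
```

```text
0.010687789467752774 [ 3.21616948 -9.28076013 -1.32599065] [-3.69152753 -1.15546384 -0.03771935] [0.57541495 0.03504207 0.14879801] [1.79895710e+02 7.06118406e-03 5.34504509e+00]
```

View pics/s9.png

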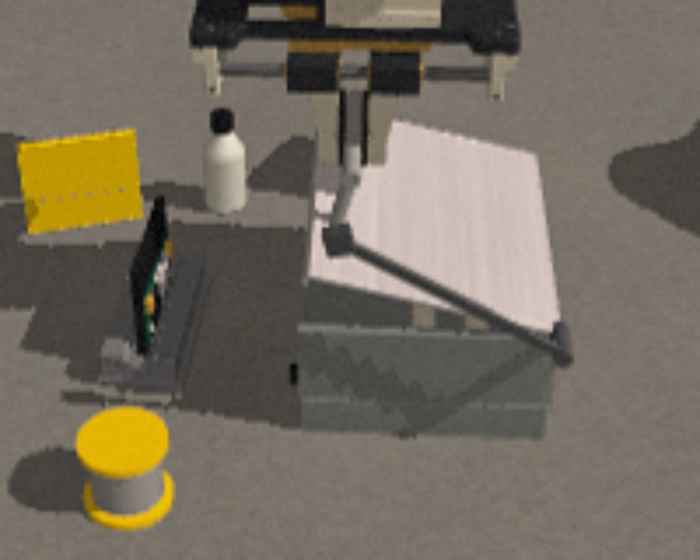

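The cover is rising with the rod held, and the pointer is untouched. Continuing along the arc.

servo_tool(grip=[1, 1, 1, 1, 1, 1, 1, 1, 1, 1], translation=[[0, -0.0028, -0.0042], [0, -0.0056, -0.0084], [0, -0.0086, -0.0124], [0, -0.0117, -0.0163], [0, -0.015, -0.0201], [0, -0.0184, -0.0238], [0, -0.022, -0.0274], [0, -0.0255, -0.0309], [0, -0.0255, -0.0309], [0, -0.0255, -0.0309]], turn=[0, 0, 0, 0, 0, 0, 0, 0, 0, 0])

```text
time_s: 13.63
tcp_pos: [0.5732, 0.0593, 0.1805]
eef_rot: [179.8, -0.0, 5.3]
contact_force: [3.3, -13.4, 3.6]
gripper_width: 0.0109
```

```bash
python3 - <<'E'
from h import *
s=r.get_state();print(s['gripper_width'],s['contact_force'],s['moment'],s['tcp_pos'],s['eef_rot'])
A={}
for n in("scene","top","wrist"):
    c=calibration(n);p,d=capture(n);cv2.imwrite(f"pics/{n}10.png",p if n=="wrist" else cv2.resize(p[130:290,230:430],None,fx=3.5,fy=3.5));np.save(f"pics/{n}10.npy",d);A[n]=cloud(c,d);np.save(f"pics/{n}10c.npy",A[n])
W=A["scene"]
m=(W[...,0]>.50)&(W[...,0]<.66)&(W[...,1]>.03)&(W[...,1]<.155)&(W[...,2]>.09)&(W[...,2]<.20)
P=W[m]
for i in range(4):
    c0=P.mean(0);n=np.linalg.svd(P-c0,full_matrices=False)[2][2];n*=np.sign(n[2]);e=(P-c0)@n;P=P[abs(e)<max(.004,2*e.std()*.6)]
print(len(P),n,np.arccos(n[2]),e.std())
S=W;m=(S[...,0]>.668)&(S[...,0]<.715)&(S[...,1]>.04)&(S[...,1]<.155)&(S[...,2]>.09)&(S[...,2]<.2)
Q=S[m];e=(Q-c0)@n;print('pointer pts height above cover plane vs y');
for a in np.arange(.04,.155,.02):
    k=(Q[:,1]>a)&(Q[:,1]<a+.02);print(round(a,2),k.sum(),np.median(e[k]) if k.any() else None)
E
```

```text
0.010881415464699135 [  3.34495121 -13.35859973   3.57965225] [-5.2105148  -0.87078538  0.01850344] [0.57322357 0.0593259  0.18051785] [ 1.79793877e+02 -1.05213051e-02  5.34880804e+00]
1764 [-0.04573907  0.4862421   0.87262624] 0.5102422129672985 0.0007343306527877867
pointer pts height above cover plane vs y
0.04 97 0.0004080884451080406
0.06 79 -0.0005591520818844517
0.08 77 -0.0009304169685876776
0.1 66 -0.001095366474063371
0.12 56 -0.0006834682987191141
0.14 33 -0.00011303933876680978
```

View pics/scene10.png

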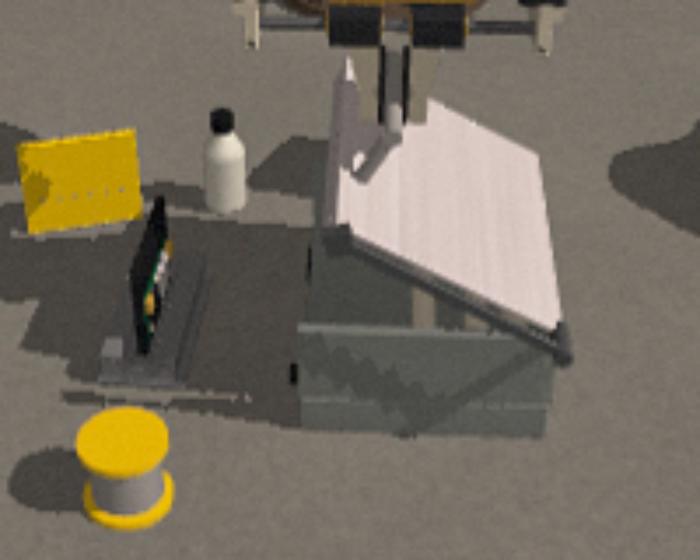

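View pics/wrist10.png

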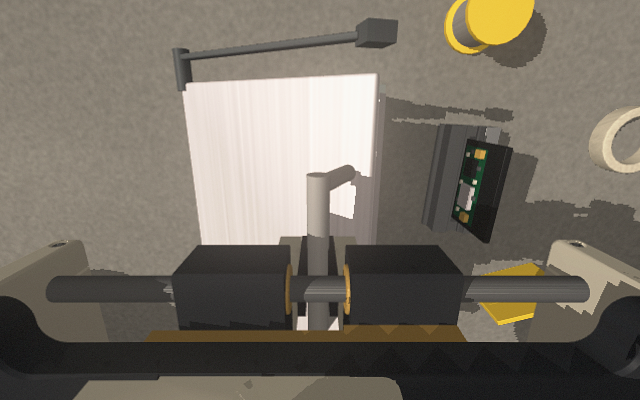

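The cover plane reads 0.510 rad and the pointer about 0.53, with pointer points within 1 mm of the cover's plane. Now I'll hold for a moment and check that it stays still.

servo_tool(grip=[1, 1, 1, 1, 1, 1, 1, 1, 1, 1], translation=[[0, -0.001, -0.001], [0, -0.001, -0.001], [0, -0.001, -0.001], [0, -0.001, -0.001], [0, -0.001, -0.001], [0, -0.001, -0.001], [0, -0.001, -0.001], [0, -0.001, -0.001], [0, -0.001, -0.001], [0, -0.001, -0.001]], turn=[0, 0, 0, 0, 0, 0, 0, 0, 0, 0])

```text
time_s: 14.62
tcp_pos: [0.5732, 0.0601, 0.1813]
eef_rot: [179.8, 0.0, 5.3]
contact_force: [1.9, -13.3, 3.4]
gripper_width: 0.0109
```

```bash
python3 - <<'E'
from h import *
s=r.get_state();print(s['time_s'],s['gripper_width'],s['contact_force'],s['tcp_pos'])
W=cloud(calibration("scene"),capture("scene")[1])
def fit(x,y,z):
    P=W[(W[...,0]>x[0])&(W[...,0]<x[1])&(W[...,1]>y[0])&(W[...,1]<y[1])&(W[...,2]>z[0])&(W[...,2]<z[1])]
    for i in range(4):
        c0=P.mean(0);n=np.linalg.svd(P-c0,full_matrices=False)[2][2];n*=np.sign(n[2]);e=(P-c0)@n;P=P[abs(e)<max(.004,1.2*e.std())]
    return len(P),np.arccos(n[2])
print('cover',fit((.5,.66),(.03,.155),(.09,.2)))
P=W[(W[...,0]>.668)&(W[...,0]<.715)&(W[...,1]>.03)&(W[...,1]<.155)&(W[...,2]>.09)&(W[...,2]<.2)]
l=cv2.fitLine(P.astype(np.float32),cv2.DIST_HUBER,0,.01,.01).ravel();print('pointer',np.arcsin(abs(l[2])))
P=W[(W[...,0]>.5)&(W[...,0]<.68)&(W[...,1]>-.15)&(W[...,1]<-.05)&(W[...,2]>.08)&(W[...,2]<.1)];q=cv2.minAreaRect(P[:,:2].astype(np.float32));print('board',q,np.percentile(P[:,2],95))
E
```

```text
14.6167 0.010948505644951046 [  1.91153256 -13.26165516   3.40488817] [0.57315446 0.06011048 0.18129321]
cover (1825, np.float64(0.5186875329865928))
pointer 0.5490569
board ((0.5960256457328796, -0.10364635288715363), (0.0908750370144844, 0.007031898945569992), 2.542806625366211) 0.08811501000871891
```

```bash
python3 - <<'E'
from plant import order,r
print(order.close_job())
s=r.get_state();print(s['time_s'],s['tcp_pos'],s['gripper_width'],s['contact_force'])
E
```

```text
the job is handed in; nothing more can be done
None
the job is handed in; nothing more can be done
```

I turned the board round and stood it back in the slot with the components facing the lamp. I then raised the cover to the pointer's angle by its bar handle and handed the job in at about 14.7 s, still holding it. No verdict is reported at hand-in.

**Board:** After letting go, its top edge was at z = 0.088, the same as when it was seated at the start. Its middle was within about 1 mm of the rest's in the wrist view. The last scene-camera check put it about 2 mm off, still well inside the 12 mm limit.

**Cover:** The plane fit gave 0.519 rad. The pointer measured 0.53 to 0.55 rad depending on the method, so the estimates disagree by about 0.02 rad but stay well within the 0.1 rad limit. An early rough reading of about 0.58 rad, based on depth at the tip, did not agree, and I dropped it in favour of the two-view and line-fit values.

**Grip:** I set 35 N on the rod. The pose was steady over the last second, and the wrist force was about 14 N.

**Bystanders:** The pointer, glue and spool looked unmoved in the last scene picture I viewed. The tape lay outside that crop, and I did not re-measure any of their positions after the moves.

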